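Set the filter cell in the photometer's light path

TASK

Set the windowed reference cell in the photometer's cell well with its clear windows facing along the light path from the lamp to the detector, and press it gently but fully home on the seat: never push it down with more than about 12 N, never jam it, and keep your fingers off the glass. Only then slide the shutter on the lamp housing fully open and let go. Leave the windowless blank cell and the other things on the bench where they are.

Things in the scene. Friction and masses are not known exactly. Their poses are not given: they have to be found in the camera images.
- cell_mid (a point): Centre of the reference cell: upright aluminium block 25 x 25 x 82 mm, 100 to 150 g, on a 3 mm mat; foot 41 mm below. z up. Light passes along its y: flush glass windows, 17 mm wide, 6 to 46 mm above the foot, on the +y and -y faces; a dark line on top runs along y. The x faces are solid metal with grip grooves; above 46 mm all sides are metal. Either window may face the lamp.
- well (a point): Mouth of the square cell well, on its axis, level with the rim (92 mm above the bench). z up, y along the light path. Along y the well is 26.4 mm wide; on +x a fixed reference wall stands 12.5 mm from the axis, all with 3 mm chamfers; on -x is the sprung jaw. The tower's walls are 52 mm apart outside along y and reach 32 mm to -x and 24 mm to +x.
- jaw_face (a point): On the sprung jaw in the well, foot of its ramp, 13 mm below the rim, at rest 10.2 mm to -x of the axis; the ramp starts 14.7 mm out, 1 mm below the rim. The cell pushes the jaw back; it then holds the cell on the reference wall with about 4 N, so the cell rubs (4 to 8 N of push) and does not fall in by itself. Entering 0.5 to 1 mm off-axis to the jaw side eases it.
- seat (a joint): The sprung seat plate at the bottom of the well (it works the cell-present switch): 0 = up, 0.0025 m = fully down on its stop, when the cell is home; takes under 1 N, then a hard stop. The seat sits on a height spacer whose setting differs each time and is not measured: with the plate down, the cell's foot is 36 to 53 mm below the rim, so the end must be felt.
- shutter_knob (a point): Middle of the shutter knob on top of the lamp housing, 80 mm from the well on its +y side: an upright round knob 12 mm across; its top is 10 mm above this point and the housing's top 20 mm below it. Axes as those of the photometer; the cooling fins beside it on the +y side end 14 mm below this point.
- shutter (a joint): How far the shutter knob has slid, in m, along the photometer's +x (away from its keys): 0 = shut, 0.016 = fully open at its stop. It starts within 3 mm of shut, drags with about 2 N and stays where it is left.
- photometer: The bench photometer, fixed: grey base 160 (x) x 300 (y) x 32 mm; origin at the centre of its underside, x away from its display and keys, y along the light path to the lamp. Cell tower in the middle (well at x = +20 mm), black lamp housing on the +y side (74 x 70 mm, 88 mm high, fins to 94 mm), smaller black detector housing on the -y side (56 x 56 mm, 82 mm high).
- blank_mid (a point): Bystander: centre of the blank cell, same size and metal as the reference cell but with no windows and no line on top, on the same mat.
- parts_bin: Bystander: black open-fronted parts bin, 150 x 100 x 75 mm, origin under its centre.
- bottle: Bystander: white bottle with a black cap, 44 mm across, 110 mm tall, origin under its centre.
- driver: Bystander: screwdriver 160 mm long lying on the bench.

How it is judged:
By the outcome, as a careful person would: the job done as asked, in the order asked, and still so for the second after the job is handed in, with the robot touching nothing.
It also fails if it takes over 46 s, if anything falls off the work surface, if the arm or the gripper's body presses on something with over 40 N, if the wrist force passes 120 N, or if a joint passes its speed limit or range.

ROBOT

A 7-joint arm with a two-finger parallel gripper is mounted at the origin on the work surface. World frame = base frame: x ahead of the robot, y to its left, z up, the work surface at z = 0. Lengths are in m, angles in rad, forces in N, time in s.
With the tool pointing down it reaches from about 0.4 to 0.875 m from the base axis. Payload 19.3 kg.
Tool frame: the origin (TCP) lies midway between the tips of the shut fingers; the grasp point (between the pads) lies 19 mm behind it (manip.grip_point_offset is the distance from the TCP to the grasp point, in m); y points along the fingers, z is the direction in which the jaws open and shut, and the axes are right-handed (so a half turn about y gives the same grasp; the last joint's range is limited). The gripper opens to 85 mm and grips with 20 to 120 N. Pads are 22 mm wide; open, the fingers measure 114 mm over their backs; the gripper's body (76 mm by 85 mm) begins 54 mm behind the grasp point. The pads swing forward as they close: fully open they stand 13 mm farther back than shut.
Start: joints at [1.257, 0.521, -0.036, 1.599, 0.021, 1.021, -0.113], TCP at [0.151, -0.607, 0.231] pointing down, gripper open.
Joint ranges: [-2.91, 2.91], [-0.3, 2.13], [-1.5, 1.42], [0.17, 2.43], [-1.26, 4.41], [0.16, 1.93], [-2.52, 2.52]. Speed limits (rad/s): [1.89, 1.89, 2.39, 2.39, 3.01, 3.01, 3.01].

INTERFACE

Orientations are given as a unit quaternion [x, y, z, w].
In Python, from rig import manip gives the robot as it stands.
- The arm moves only by the tool arm_command, never from a script. Its argument "commands" is a list of rows, each an object with "offset": the shift along the tool's x, y, z in cm, a list of three; "turn": the turn about the tool's y in rad; "jaw": the finger opening in cm, from 0 to 8.54. In form: [{"offset": [tx, ty, tz], "turn": turn, "jaw": jaw}, ...]. A call has 1 to 10 rows; each row is the pose to reach, as a shift and turn from the pose commanded when the call began, along the tool's axes at that moment; what a row does not reach only later rows make up. A row lasts 1/10 s, in which the tool goes at most 50 mm and 8.59 degrees, less where a joint would pass 70% of its speed; a pose out of reach is approached as far as the arm can. A call with a gripper value outside its range is refused whole. The fingers move at their own pace and stop on an object; "squeeze" is the grip in N (left out, the last holds). Time passes only in rows, so rows that repeat a pose let the fingers close. It gives the time, the measured TCP pose, the force and the opening at its end, in the units of the state.
- manip.observe(): the state, without advancing time (a new reading comes with each control period).
- manip.capture(name): name is "scene" or "top" or "wrist"; returns a dict with "image" (480x640x3 uint8, red, green, blue), "z_map" (480x640 float32, m along the optical axis (not along the pixel's ray), 0 where there is no reading), "fx", "fy", "cx", "cy" (pixels), "R" (3x3) and "t" (3): a world point X has camera coordinates R X + t; the wrist camera has in their place "mount" (4x4, takes a point from camera to tool coordinates, whose origin is the TCP and whose axes are the tool frame's). Camera axes: x right, y down, z forward; pixel columns grow to the right and rows downward; lengths in m; the calibration is good to about 2 mm. A picture is of the moment at which its call begins: read the wrist's pose just before it.
- manip.close_job(): hands the job in, once; it reports no verdict.
The state is a dict: "t": time; "qpos": joint angles; "dq": joint speeds; "tau": joint torques, N m; "tcp_pos": TCP position; "eef_rot": TCP orientation; "contact_force": force on the tool from outside, world axes, zero at the start; "ft_torque": the same for the moment, N m; "finger_gap": finger opening in m.
Only numpy, scipy, OpenCV 4.12 (cv2) and the standard library are available. Lean on these libraries where they do the work, as an engineer would, in place of code of your own. Each camera call takes 0.05 s, during which the arm holds its last target. There are 200 camera calls.

## Working session

There is one attempt and no reset: what is moved stays moved. The work goes in short steps, Python scripts to look and compute and a tool call to move; the robot and the scene stay as the last step left them, time stands still between calls to the robot, and variables do not carry over. Pictures are saved under pics/ and viewed, about 8 in all and at most 12, crops included, and the job is handed in when it is done.

Besides the shell and the picture viewer there is one more tool, called after "Call:" as a command line: name --argument value ..., lists and objects as JSON in quotes. arm_command: Moves the arm, as the interface text tells. Its arguments: {"type":"object","properties":{"commands":{"type":"array","items":{"type":"object","properties":{"offset":{"type":"array","items":{"type":"number"}},"turn":{"type":"number"},"jaw":{"type":"number"}}}},"squeeze":{"type":"number"}},"required":["commands"]}

```bash
ls; mkdir -p pics; cat > h.py <<'E'
import numpy as np, cv2, pickle
from rig import manip
from scipy.spatial.transform import Rotation as Ro
def pts(c):
    z=c["z_map"]; v,u=np.mgrid[:480,:640]
    P=np.stack([(u-c["cx"])/c["fx"]*z,(v-c["cy"])/c["fy"]*z,z],-1)
    return (P-np.asarray(c["t"]))@np.asarray(c["R"])   # R^T(P-t)
def grab(n):
    s=manip.observe(); c=dict(manip.capture(n))
    if n=="wrist":
        T=np.eye(4);T[:3,:3]=Ro.from_quat(s["eef_rot"]).as_matrix();T[:3,3]=s["tcp_pos"]
        M=T@np.array(c["mount"]); c["R"]=M[:3,:3].T; c["t"]=-M[:3,:3].T@M[:3,3]
    return c
def ray(c,u,v,z):
    d=np.array([(u-c["cx"])/c["fx"],(v-c["cy"])/c["fy"],1.])
    o=-np.array(c["R"]).T@np.array(c["t"]); w=np.array(c["R"]).T@d
    return o+w*(z-o[2])/w[2]
def save(c,n): cv2.imwrite("pics/"+n+".png",c["image"][:,:,::-1])
E
python3 - <<'E'
from h import *
s=manip.observe(); print({k:np.round(v,3).tolist() for k,v in s.items()}, manip.grip_point_offset)
for n in("scene","top"):
    c=grab(n); save(c,n); pickle.dump(c,open(n+".pkl","wb"))
    print(n,c["fx"],c["cx"],c["cy"],"cam at",np.round(-np.array(c["R"]).T@c["t"],3),np.round(c["R"],2).tolist())
E
```

```text
pics
{'t': 0.0, 'qpos': [1.257, 0.522, -0.036, 1.6, 0.021, 1.021, -0.113], 'dq': [-0.0, -0.001, -0.0, -0.001, 0.0, -0.0, 0.001], 'tau': [0.001, -92.71, 1.982, -36.992, 0.018, 0.008, -0.0], 'tcp_pos': [0.151, -0.606, 0.231], 'eef_rot': [-0.086, 0.702, -0.701, 0.086], 'contact_force': [-0.433, 0.271, -0.686], 'ft_torque': [0.016, -0.028, 0.008], 'finger_gap': 0.086} 0.0187
scene 607.4564504199542 319.0855106843771 234.6311181089237 cam at [1.413 0.471 0.74 ] [[-0.37, 0.93, -0.01], [0.55, 0.2, -0.81], [-0.75, -0.3, -0.58]]
top 433.6888950637086 314.7591747332888 243.56189099699952 cam at [0.482 0.168 0.846] [[0.02, -1.0, 0.01], [-0.99, -0.02, -0.17], [0.17, -0.0, -0.99]]
```

View pics/top.png

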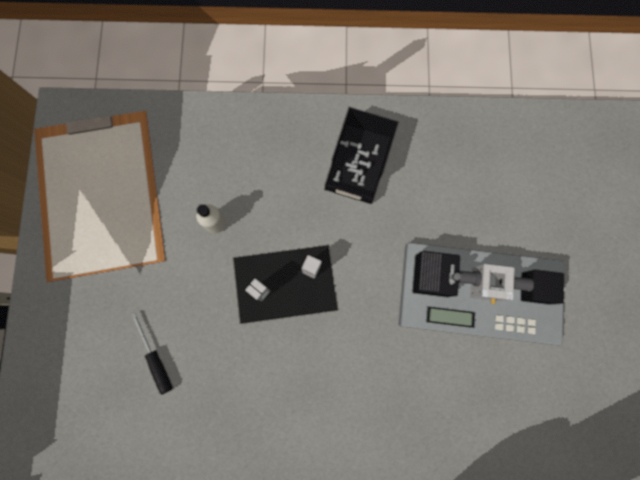

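View pics/scene.png

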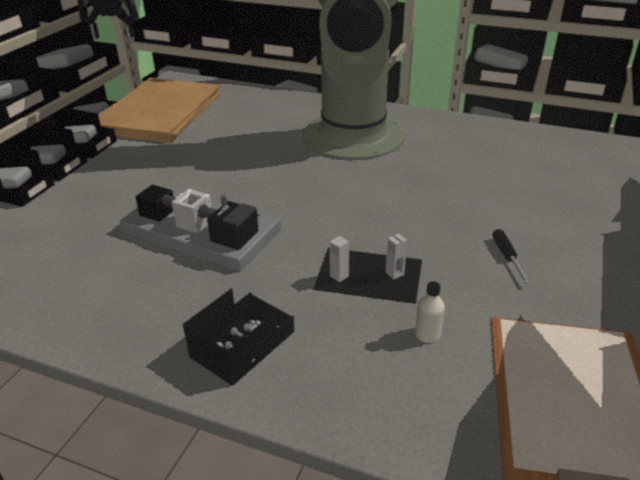

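The top view shows the reference cell, with the line on top, at about (258,289) and the blank at (312,266). The well is at (497,282), the knob near (452,275) and the keys on the lower (-x) side. The scene view shows the window on the cell at (397,257).

```bash
python3 - <<'E'
from h import *
c=pickle.load(open("top.pkl","rb")); P=pts(c); z=P[...,2]
def blob(u0,u1,v0,v1,lo,hi,name):
    m=np.zeros((480,640),np.uint8); m[v0:v1,u0:u1]=((z[v0:v1,u0:u1]>lo)&(z[v0:v1,u0:u1]<hi))
    q=P[m>0]
    r=cv2.minAreaRect((q[:,:2]*1000).astype(np.float32)); print(name,len(q),"ctr",np.round(r[0],1),"size",np.round(r[1],1),"ang",round(r[2],1),"zmed",np.median(q[:,2]).round(4), "mean",np.round(q.mean(0),4))
blob(235,285,265,315,.078,.092,"ref"); blob(295,335,245,290,.078,.092,"blank")
blob(395,575,235,350,.026,.038,"base"); blob(472,520,255,305,.086,.098,"tower"); blob(440,465,255,290,.1,.13,"knob")
blob(410,462,245,300,.08,.1,"lamp"); blob(520,575,260,310,.076,.09,"det")
im=c["image"][:,:,::-1]
a=cv2.resize(im[265:315,230:340],(800,364),interpolation=cv2.INTER_CUBIC)
b=cv2.resize(im[240:310,410:570],(528,231),interpolation=cv2.INTER_CUBIC); b=cv2.copyMakeBorder(b,0,0,0,272,0)
cv2.imwrite("pics/crop1.png",np.vstack([a,b]))
# mask-based top rect of photometer base
E
```

```text
ref 212 ctr [530.8 267.6] size [25.3 24.8] ang 52.4 zmed 0.0854 mean [0.5305 0.2672 0.0853]
blank 207 ctr [575.2 171.4] size [25.  25.3] ang 66.9 zmed 0.0853 mean [0.5749 0.1713 0.0851]
base 8527 ctr [ 535.4 -152.9] size [300.6 160.1] ang 84.4 zmed 0.032 mean [ 0.5191 -0.1509  0.0321]
tower 810 ctr [ 551.2 -153.8] size [67.  56.5] ang 84.6 zmed 0.0915 mean [ 0.5501 -0.1541  0.0913]
knob 61 ctr [556.6 -74.7] size [10.6 12.1] ang 42.7 zmed 0.1174 mean [ 0.556  -0.0733  0.1147]
lamp 1642 ctr [564.8 -57.6] size [76.2 74.5] ang 84.2 zmed 0.0886 mean [ 0.5642 -0.0526  0.0894]
det 1148 ctr [ 546.9 -237.4] size [78.7 56. ] ang 84.5 zmed 0.0816 mean [ 0.5458 -0.2425  0.0815]
```

View pics/crop1.png

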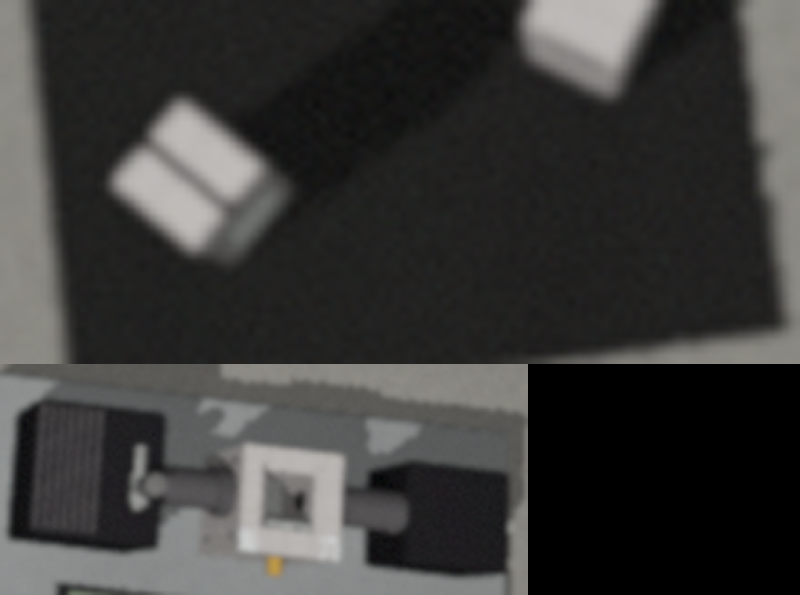

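The crop shows the line running from upper left to lower right on the reference cell, so the cell's y is at about 52° in world. The photometer's y is at about 84.4°, and the knob sits near shut. Next I plan the approach.

```bash
cat >> h.py <<'E'
def plan(x,y,z,psi=None):
    "offset (cm) and turn to bring TCP to x,y,z with tool z at world yaw psi (deg, mod 180)"
    s=manip.observe(); R=Ro.from_quat(s["eef_rot"]).as_matrix()
    d=R.T@(np.array([x,y,z])-s["tcp_pos"])*100
    yaw=np.degrees(np.arctan2(R[1,2],R[0,2]))
    print("tcp",np.round(s["tcp_pos"],4),"toolz yaw",round(yaw,2),"tool y",np.round(R[:,1],4),"F",np.round(s["contact_force"],2),"gap",round(s["finger_gap"],4),"t",s["t"])
    out="offset "+str(np.round(d,2))
    if psi is not None:
        e=[-(psi+k-yaw) for k in(-360,-180,0,180,360)]; out+=" turn "+str(np.round(np.radians([a for a in e if abs(a)<200]),3))
    print(out)
E
python3 - <<'E'
from h import *
plan(.45,-.2,.26,-37.6); plan(.531,.2675,.20,-37.6)
c=manip.capture("wrist"); print(np.round(c["mount"],3))
E
```

```text
tcp [ 0.1508 -0.6063  0.2308] toolz yaw -76.03 tool y [-3.e-04  9.e-04 -1.e+00] F [-0.75  0.16  0.42] gap 0.0853 t 0.1
offset [-38.85  -2.89 -32.2 ] turn [ 2.471 -0.671]
tcp [ 0.1508 -0.6063  0.2308] toolz yaw -76.03 tool y [-3.e-04  9.e-04 -1.e+00] F [-0.75  0.16  0.42] gap 0.0853 t 0.1
offset [-57.99   3.15 -75.61] turn [ 2.471 -0.671]
[[-0.001  0.961  0.277 -0.07 ]
 [-0.    -0.277  0.961 -0.143]
 [ 1.     0.001  0.001 -0.001]
 [ 0.     0.     0.     1.   ]]
```

Call:
arm_command --commands '[{"offset": [-38.8, -2.9, -32.2], "turn": -0.67, "jaw": 6}, {"offset": [-38.8, -2.9, -32.2], "turn": -0.67, "jaw": 6}, {"offset": [-38.8, -2.9, -32.2], "turn": -0.67, "jaw": 6}, {"offset": [-38.8, -2.9, -32.2], "turn": -0.67, "jaw": 6}, {"offset": [-38.8, -2.9, -32.2], "turn": -0.67, "jaw": 6}, {"offset": [-38.8, -2.9, -32.2], "turn": -0.67, "jaw": 6}, {"offset": [-38.8, -2.9, -32.2], "turn": -0.67, "jaw": 6}, {"offset": [-38.8, -2.9, -32.2], "turn": -0.67, "jaw": 6}, {"offset": [-38.8, -2.9, -32.2], "turn": -0.67, "jaw": 6}, {"offset": [-38.8, -2.9, -32.2], "turn": -0.67, "jaw": 6}]'

```text
t: 1.15
tcp_pos: [0.4474, -0.2027, 0.2602]
eef_rot: [0.312, -0.635, 0.635, -0.312]
contact_force: [1.1, -1.1, 0.6]
finger_gap: 0.0599
```

```bash
python3 -c "
from h import *
plan(.531,.2675,.18,-37.6);print(manip.observe()['qpos'])"
```

```text
tcp [ 0.4474 -0.2027  0.2602] toolz yaw -37.66 tool y [ 1.e-04 -3.e-04 -1.e+00] F [ 1.13 -1.09  0.63] gap 0.0599 t 1.15
offset [-42.33   8.01 -22.11] turn [ 3.141e+00 -1.000e-03 -3.143e+00]
[ 0.61995701  0.29429926 -0.38922119  1.89421723  0.13337776  0.97791867
 -0.48609872]
```

Call:
arm_command --commands '[{"offset": [-42.3, 8, -22.1], "turn": 0, "jaw": 6}, {"offset": [-42.3, 8, -22.1], "turn": 0, "jaw": 6}, {"offset": [-42.3, 8, -22.1], "turn": 0, "jaw": 6}, {"offset": [-42.3, 8, -22.1], "turn": 0, "jaw": 6}, {"offset": [-42.3, 8, -22.1], "turn": 0, "jaw": 6}, {"offset": [-42.3, 8, -22.1], "turn": 0, "jaw": 6}, {"offset": [-42.3, 8, -22.1], "turn": 0, "jaw": 6}, {"offset": [-42.3, 8, -22.1], "turn": 0, "jaw": 6}, {"offset": [-42.3, 8, -22.1], "turn": 0, "jaw": 6}, {"offset": [-42.3, 8, -22.1], "turn": 0, "jaw": 6}]'

```text
t: 2.15
tcp_pos: [0.5295, 0.269, 0.1792]
eef_rot: [-0.313, 0.635, -0.634, 0.313]
contact_force: [0.4, -0.4, 0.7]
finger_gap: 0.0598
```

Call:
arm_command --commands '[{"offset": [0, 0, 0], "turn": 0, "jaw": 6}, {"offset": [0, 0, 0], "turn": 0, "jaw": 6}]'

```text
t: 2.35
tcp_pos: [0.5296, 0.2659, 0.1794]
eef_rot: [-0.313, 0.634, -0.634, 0.312]
contact_force: [-0.0, -0.4, -0.4]
finger_gap: 0.0598
```

```bash
python3 - <<'E'
from h import *
c=grab("wrist"); save(c,"w1"); P=pts(c); z=P[...,2]
pickle.dump(c,open("w1.pkl","wb"))
m=((z>.078)&(z<.092)).astype(np.uint8)
n,l,st,ce=cv2.connectedComponentsWithStats(m)
for i in range(1,n):
    if st[i,4]>300:
        q=P[l==i]; r=cv2.minAreaRect((q[:,:2]*1000).astype(np.float32)); print(st[i].tolist(),np.round(r,1) if 0 else r,np.median(q[:,2]))
plan(.531,.2675,.063,-37.6);print(np.round(manip.observe()['qpos'],2))
E
```

```text
[302, 215, 39, 41, 1558] ((530.1514282226562, 266.4398498535156), (25.40465545654297, 24.758262634277344), 52.70588684082031) 0.0853885488215951
[436, 282, 45, 43, 1349] ((574.8321533203125, 170.23951721191406), (26.439376831054688, 25.405982971191406), 66.1083755493164) 0.08532861068818719
tcp [0.5299 0.2648 0.1797] toolz yaw -37.65 tool y [-5.e-04 -8.e-04 -1.e+00] F [-0.11 -0.87 -0.4 ] gap 0.0604 t 2.4
offset [-0.29 11.67 -0.08] turn [ 3.141e+00 -1.000e-03 -3.143e+00]
[-0.23  0.57 -0.48  1.72  0.31  0.93 -1.49]
```

View pics/w1.png

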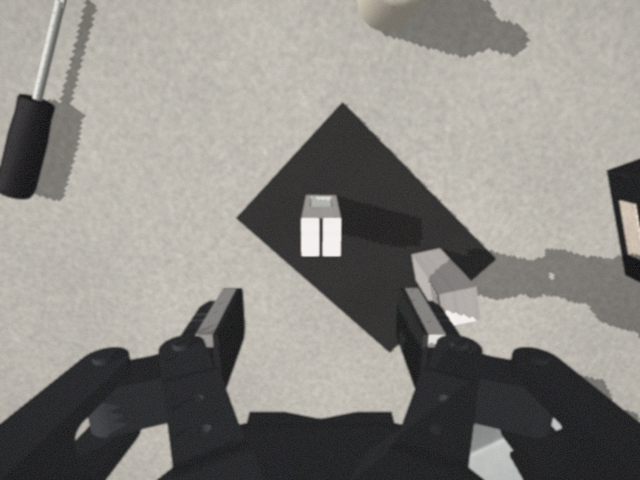

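The wrist view shows the cell at about (321,238) with its line vertical, so the jaws close across the solid x faces. The window is visible on the +y side. I descend next.

Call:
arm_command --commands '[{"offset": [-0.2, 4, -0.1], "turn": 0, "jaw": 6}, {"offset": [-0.2, 8, -0.1], "turn": 0, "jaw": 6}, {"offset": [-0.2, 8, -0.1], "turn": 0, "jaw": 6}, {"offset": [-0.2, 8, -0.1], "turn": 0, "jaw": 6}]'

```text
t: 2.8
tcp_pos: [0.5307, 0.2669, 0.1009]
eef_rot: [0.312, -0.635, 0.635, -0.311]
contact_force: [0.2, 0.2, 0.5]
finger_gap: 0.0597
```

```bash
python3 -c "
from h import *
plan(.5303,.2668,.062,-37.4)"
```

```text
tcp [0.5307 0.2669 0.1009] toolz yaw -37.7 tool y [-3.e-04 -4.e-04 -1.e+00] F [0.17 0.17 0.5 ] gap 0.0597 t 2.8
offset [ 0.03  3.89 -0.03] turn [ 3.136 -0.005 -3.147]
```

Call:
arm_command --commands '[{"offset": [0, 2, 0], "turn": -0.005, "jaw": 6}, {"offset": [0, 3.9, 0], "turn": -0.005, "jaw": 6}, {"offset": [0, 3.9, 0], "turn": -0.005, "jaw": 6}, {"offset": [0, 3.9, 0], "turn": -0.005, "jaw": 2}, {"offset": [0, 3.9, 0], "turn": -0.005, "jaw": 2}, {"offset": [0, 3.9, 0], "turn": -0.005, "jaw": 2}, {"offset": [0, 3.9, 0], "turn": -0.005, "jaw": 2}, {"offset": [0, 3.9, 0], "turn": -0.005, "jaw": 2}]' --squeeze 35

```text
t: 3.6
tcp_pos: [0.5314, 0.268, 0.0628]
eef_rot: [0.313, -0.634, 0.634, -0.314]
contact_force: [-1.4, -2.0, 11.5]
finger_gap: 0.0243
```

```bash
python3 -c "
from h import *
plan(.5303,.2668,.062,-37.4)"
```

```text
tcp [0.5314 0.268  0.0628] toolz yaw -37.38 tool y [ 2.2e-03  9.0e-04 -1.0e+00] F [-1.38 -2.04 11.54] gap 0.0243 t 3.6
offset [ 0.16  0.08 -0.01] turn [ 3.142  0.    -3.141]
```

Call:
arm_command --commands '[{"offset": [0, -0.5, 0], "turn": 0, "jaw": 2}, {"offset": [0, -2, 0], "turn": 0, "jaw": 2}, {"offset": [0, -5, 0], "turn": 0, "jaw": 2}, {"offset": [0, -9, 0], "turn": 0, "jaw": 2}, {"offset": [0, -13.5, 0], "turn": 0, "jaw": 2}, {"offset": [0, -13.5, 0], "turn": 0, "jaw": 2}]'

```text
t: 4.2
tcp_pos: [0.5325, 0.2692, 0.2029]
eef_rot: [-0.31, 0.634, -0.634, 0.317]
contact_force: [0.0, -0.5, -2.7]
finger_gap: 0.0244
```

```bash
python3 -c "
from h import *
plan(.5553,-.1548,.20,-5.6)"
```

```text
tcp [0.5325 0.2692 0.2029] toolz yaw -37.37 tool y [ 0.0077  0.0043 -1.    ] F [ 0.03 -0.48 -2.69] gap 0.0244 t 4.2
offset [32.32  0.13 27.55] turn [ 2.587 -0.554]
```

Call:
arm_command --commands '[{"offset": [3, -1, 2.6], "turn": -0.05, "jaw": 2}, {"offset": [32.3, -2, 27.5], "turn": -0.555, "jaw": 2}, {"offset": [32.3, -2, 27.5], "turn": -0.555, "jaw": 2}, {"offset": [32.3, -2, 27.5], "turn": -0.555, "jaw": 2}, {"offset": [32.3, -2, 27.5], "turn": -0.555, "jaw": 2}, {"offset": [32.3, -2, 27.5], "turn": -0.555, "jaw": 2}, {"offset": [32.3, -2, 27.5], "turn": -0.555, "jaw": 2}, {"offset": [32.3, -2, 27.5], "turn": -0.555, "jaw": 2}, {"offset": [32.3, -2, 27.5], "turn": -0.555, "jaw": 2}, {"offset": [32.3, -2, 27.5], "turn": -0.555, "jaw": 2}]'

```text
t: 5.2
tcp_pos: [0.5523, -0.1626, 0.2165]
eef_rot: [0.474, -0.525, 0.526, -0.473]
contact_force: [0.3, 0.7, -2.5]
finger_gap: 0.0245
```

Call:
arm_command --commands '[{"offset": [0, 0, 0], "turn": 0, "jaw": 2}, {"offset": [0, 0, 0], "turn": 0, "jaw": 2}, {"offset": [0, 0, 0], "turn": 0, "jaw": 2}]'

```text
t: 5.5
tcp_pos: [0.5532, -0.1548, 0.2164]
eef_rot: [0.476, -0.523, 0.523, -0.476]
contact_force: [-0.6, -0.1, -1.9]
finger_gap: 0.0242
```

```bash
python3 - <<'E'
from h import *
plan(.5553,-.1548,.22,-5.6)
c=grab("wrist"); save(c,"w2"); pickle.dump(c,open("w2.pkl","wb")); P=pts(c); z=P[...,2]
for n,lo,hi in(("tower",.086,.0965),("base",.026,.038),("knob",.105,.13)):
    m=((z>lo)&(z<hi)).astype(np.uint8); k,l,st,ce=cv2.connectedComponentsWithStats(m)
    for i in range(1,k):
        if st[i,4]>150: q=P[l==i]; print(n,st[i].tolist(),cv2.minAreaRect((q[:,:2]*1000).astype(np.float32)),np.median(q[:,2]))
E
```

```text
tcp [ 0.5532 -0.1548  0.2164] toolz yaw -5.46 tool y [ 4.e-04  1.e-04 -1.e+00] F [-0.6  -0.1  -1.91] gap 0.0242 t 5.5
offset [-0.02 -0.36  0.21] turn [ 3.144e+00  2.000e-03 -3.139e+00]
tower [266, 18, 115, 116, 12397] ((564.35009765625, -56.27265930175781), (69.1824951171875, 73.7342529296875), 84.56475830078125) 0.08887518613844315
tower [277, 180, 80, 84, 3406] ((550.7645263671875, -152.41026306152344), (60.49578857421875, 56.11482620239258), 84.44477844238281) 0.09224687867592472
base [194, 19, 114, 327, 21891] ((499.2325744628906, -142.92294311523438), (283.09783935546875, 87.79342651367188), 84.35811614990234) 0.032684980599276756
base [337, 20, 64, 277, 8450] ((594.1058959960938, -126.82010650634766), (230.96453857421875, 47.4029426574707), 84.3119125366211) 0.03236450383342082
knob [303, 101, 20, 21, 319] ((555.8643188476562, -76.52482604980469), (11.201010704040527, 11.470600128173828), 40.88713073730469) 0.11879311488547883
```

View pics/w2.png

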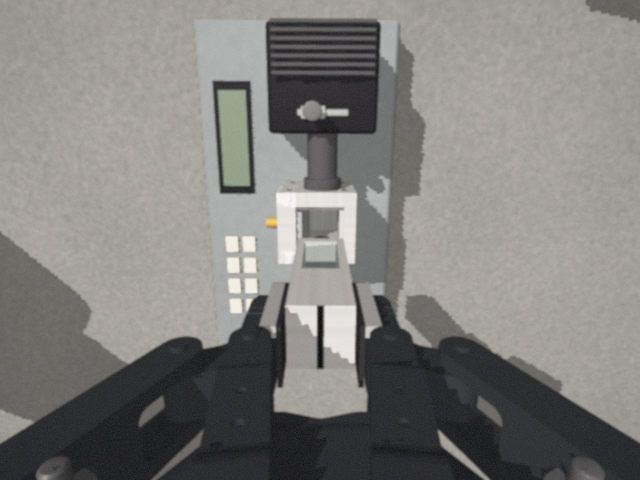

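The wrist view shows the cell centred in the jaws with its line vertical at (320,335) and the well mouth ahead at (320,220). The knob is at (312,111) and the slot extends to its right, so the shutter opens toward +x. Now I measure the rim edges and the cell in the same frame.

```bash
python3 - <<'E'
from h import *
s=manip.observe()
a=np.radians(-5.55); ex=np.array([np.cos(a),np.sin(a)]); ey=np.array([-np.sin(a),np.cos(a)])
print("tcp uv",s["tcp_pos"][:2]@ex*1000,s["tcp_pos"][:2]@ey*1000)
for f in("w2.pkl","top.pkl"):
    c=pickle.load(open(f,"rb")); P=pts(c); z=P[...,2]
    u=P[...,:2]@ex*1000; v=P[...,:2]@ey*1000
    m=(z>.0895)&(z<.0945)&(abs(u-563)<33)&(abs(v+101)<33)
    print(f,"rim u,v pct",np.percentile(u[m],[0.5,3,50,97,99.5]).round(1),np.percentile(v[m],[.5,3,50,97,99.5]).round(1),m.sum())
    H,ue,ve=np.histogram2d(u[m],v[m],bins=[np.arange(532,600,4),np.arange(-136,-68,4)]); 
    print("rows u from 532, cols v from -136"); print(H.astype(int))
c=pickle.load(open("w2.pkl","rb")); P=pts(c); z=P[...,2]
m=(z>.229)&(z<.244)&(np.mgrid[:480,:640][0]<380)&(abs(np.mgrid[:480,:640][1]-320)<40)
q=P[m]; print("cell top",len(q),np.percentile(q[:,:2]@ex*1000,[1,50,99]).round(1),np.percentile(q[:,:2]@ey*1000,[1,50,99]).round(1),np.median(q[:,2]))
E
```

```text
tcp uv 565.5659812280375 -100.62122822070485
w2.pkl rim u,v pct [535.1 536.  554.3 590.  590.8] [-127.7 -124.9  -91.6  -76.4  -76.1] 3153
rows u from 532, cols v from -136
[[ 0  0  5  6  6 10  9  9  6  5  6  7 12 11 10  0]
 [ 0  3 29 31 25 26 25 32 30 34 32 29 30 29 33  0]
 [ 0  1 27 25 32 32 29 34 30 28 28 30 32 33 36  1]
 [ 0  0 15 19 27 27 26 25 31 29 33 33 32 33 36  1]
 [ 0  0  0  0  0  4 12 25 24 28 22 18 26 27 35  0]
 [ 0  0  0  0  0  0  3  5  6  8  6  7 29 32 38  2]
 [ 0  0  0  0  0  0  0  0  0  0  0  4 30 32 39  1]
 [ 0  0  0  0  0  0  0  0  0  0  0  4 25 26 33  0]
 [ 0  0  0  0  0  0  0  0  0  0  0  6 28 34 37  0]
 [ 0  0  0  0  0  0  0  0  0  0  0  6 30 32 37  0]
 [ 0  0  0  0  0  0  0  0  0  0  0  4 25 30 37  0]
 [ 0  0  0  0  0  0  0  0  3  3  3  7 29 30 31  0]
 [ 0  0  0  0  0  5 16 32 27 27 30 33 29 35 36  0]
 [ 0  3 12 20 27 27 29 33 34 29 31 27 31 28 37  0]
 [ 0  5 19 19 22 23 21 21 23 22 21 24 28 25 24  0]
 [ 0  0  0  0  0  0  0  0  0  0  0  0  0  0  0  0]]
top.pkl rim u,v pct [535.6 536.7 560.2 590.1 591.5] [-127.3 -126.  -101.3  -75.   -74.2] 693
rows u from 532, cols v from -136
[[0 0 1 1 0 0 3 0 0 2 1 0 0 2 1 0]
 [0 0 4 4 6 7 6 4 5 7 3 3 5 6 4 3]
 [0 0 4 5 5 5 5 7 5 4 6 6 4 5 5 4]
 [0 0 5 5 6 4 6 3 4 5 7 3 5 6 4 4]
 [0 0 5 3 4 6 4 3 2 7 0 3 2 6 5 2]
 [0 0 4 4 8 2 2 3 2 0 2 3 4 3 5 1]
 [0 0 4 4 7 1 0 0 0 0 0 0 3 4 6 5]
 [0 0 5 4 4 4 0 0 0 0 0 0 3 7 4 4]
 [0 0 4 4 7 2 0 0 0 0 0 0 3 5 4 2]
 [0 0 2 7 5 4 0 0 0 0 0 0 2 4 6 3]
 [0 0 3 6 4 2 0 0 0 0 0 0 2 5 6 2]
 [0 0 3 5 4 2 0 0 0 0 0 0 2 9 3 3]
 [0 0 4 6 5 5 3 6 5 5 3 5 2 5 5 1]
 [0 0 4 7 5 5 4 7 4 4 5 6 4 4 6 4]
 [0 0 3 4 6 3 4 5 5 4 7 3 5 3 5 3]
 [0 0 0 0 0 0 0 0 0 0 0 0 0 0 0 0]]
cell top 5527 [552.8 565.5 578.1] [-114.4  -98.9  -88.7] 0.23888865442801355
```

Call:
arm_command --commands '[{"offset": [0, 2, 0.1], "turn": 0, "jaw": 2}, {"offset": [0, 4, 0.1], "turn": 0, "jaw": 2}, {"offset": [0, 5.5, 0.1], "turn": 0, "jaw": 2}, {"offset": [0, 6, 0.1], "turn": 0, "jaw": 2}, {"offset": [0, 6, 0.1], "turn": 0, "jaw": 2}, {"offset": [0, 6, 0.1], "turn": 0, "jaw": 2}]' --squeeze 30

```text
t: 6.15
tcp_pos: [0.5545, -0.1559, 0.1567]
eef_rot: [0.475, -0.523, 0.524, -0.475]
contact_force: [0.1, -0.9, -1.1]
finger_gap: 0.024
```

```bash
cat >>h.py <<'E'
a_=np.radians(-5.55); ex=np.array([np.cos(a_),np.sin(a_)]); ey=np.array([-np.sin(a_),np.cos(a_)])
def st():
    s=manip.observe(); p=s["tcp_pos"]; R=Ro.from_quat(s["eef_rot"]).as_matrix(); f=s["contact_force"]
    print("t %.2f u %.2f v %.2f z %.2f"%(s["t"],p[:2]@ex*1000,p[:2]@ey*1000,p[2]*1000),"F u %.1f v %.1f z %.1f"%(f[:2]@ex,f[:2]@ey,f[2]),"M",np.round(s["ft_torque"],2),"tilt mrad",np.round([R[:2,1]@ex*1e3,R[:2,1]@ey*1e3],1),"yaw",np.degrees(np.arctan2(R[1,2],R[0,2])).round(2),"gap",s["finger_gap"].__round__(4))
E
python3 - <<'E'
from h import *
st()
c=pickle.load(open("top.pkl","rb")); P=pts(c); z=P[...,2]*1000
u=P[...,:2]@ex*1000; v=P[...,:2]@ey*1000
m=(z<88)&(z>33)&(abs(u-567.2)<12)&(abs(v+101)<12.5)
i=np.argsort(z[m]); print(np.c_[u[m],v[m],z[m]][i].round(1)[:40].tolist())
E
```

```text
t 6.15 u 566.95 v -101.55 z 156.70 F u 0.2 v -0.9 z -1.1 M [-0.    0.    0.04] tilt mrad [ 0.8 -0. ] yaw -5.55 gap 0.024
[[555.4, -112.0, 33.0], [578.7, -111.3, 45.7], [564.9, -105.8, 47.1], [568.5, -105.4, 47.7], [563.8, -113.0, 47.7], [561.9, -113.1, 47.8], [574.9, -112.4, 47.9], [570.7, -108.8, 48.2], [565.1, -108.9, 48.5], [563.0, -107.2, 48.6], [572.1, -104.9, 48.6], [576.4, -110.2, 48.7], [574.5, -110.2, 48.8], [569.0, -110.5, 48.8], [563.4, -110.7, 48.9], [574.3, -108.2, 49.2], [568.5, -106.6, 49.2], [570.8, -110.2, 49.2], [561.1, -107.0, 49.2], [572.2, -106.4, 49.3], [576.1, -108.1, 49.3], [567.1, -110.3, 49.4], [577.5, -104.2, 49.5], [576.5, -111.6, 49.7], [570.3, -106.3, 49.7], [574.0, -106.2, 49.7], [572.7, -111.7, 49.8], [566.6, -106.4, 49.9], [562.7, -104.7, 50.0], [575.5, -104.1, 50.0], [564.7, -106.5, 50.1], [578.2, -111.3, 50.2], [578.5, -113.1, 50.2], [565.1, -110.1, 50.2], [570.0, -104.3, 50.2], [569.0, -111.7, 50.4], [565.3, -111.8, 50.5], [567.1, -111.7, 50.6], [573.6, -103.9, 50.7], [572.4, -109.5, 50.9]]
```

The depth inside the well puts the seat plate (up) at about z 49.5 mm. I therefore expect the end at TCP z of about 106.5 mm. I let it settle and check.

Call:
arm_command --commands '[{"offset": [0, 0, 0], "turn": 0, "jaw": 2}, {"offset": [0, 0, 0], "turn": 0, "jaw": 2}, {"offset": [0, 0, 0], "turn": 0, "jaw": 2}]'

```text
t: 6.45
tcp_pos: [0.5542, -0.1561, 0.1564]
eef_rot: [0.475, -0.524, 0.524, -0.475]
contact_force: [0.1, -0.3, -2.0]
finger_gap: 0.0243
```

```bash
python3 - <<'E'
from h import *
st()
c=grab("wrist"); save(c,"w3"); P=pts(c); z=P[...,2]
u=P[...,:2]@ex*1000; v=P[...,:2]@ey*1000
m=(z>.0895)&(z<.0945)&(abs(u-563)<33)&(abs(v+101)<33)
print("rim",np.percentile(u[m],[0.5,3,50,97,99.5]).round(1),np.percentile(v[m],[.5,3,50,97,99.5]).round(1),m.sum())
zt=manip.observe()["tcp_pos"][2]+.0222; g=np.mgrid[:480,:640]
m=(abs(z-zt)<.0025)&(g[0]<400)&(abs(g[1]-320)<45)
print("cell top",np.percentile(u[m],[1,50,99]).round(1),np.percentile(v[m],[1,50,99]).round(1),np.median(z[m]),m.sum())
cv2.imwrite("pics/w3c.png",cv2.resize(c["image"][140:400,220:420,::-1],(600,780//1),interpolation=cv2.INTER_CUBIC)[:600])
E
```

```text
t 6.45 u 566.70 v -101.79 z 156.38 F u 0.1 v -0.2 z -2.0 M [-0.   -0.01 -0.01] tilt mrad [ 0.5 -0.1] yaw -5.57 gap 0.0243
rim [535.1 535.8 554.  589.9 590.7] [-123.  -118.   -88.8  -76.2  -75.9] 4559
cell top [553.8 566.6 579.4] [-115.7 -101.9  -90.1] 0.17894606819750852 4814
```

View pics/w3c.png

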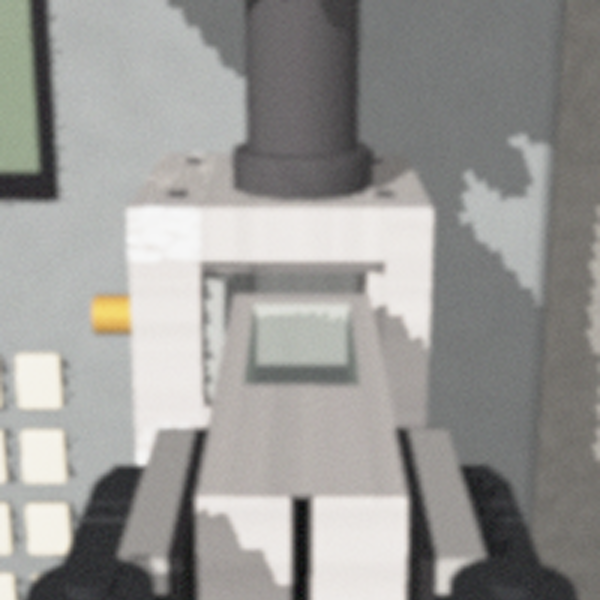

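The crop shows the cell foot just above the mouth, with the sprung jaw at left (212,340). The measured offset asks for about +0.9 mm in photometer y and -0.3 mm in x.

Call:
arm_command --commands '[{"offset": [-0.09, 0, -0.04], "turn": 0, "jaw": 2}, {"offset": [-0.09, 0.2, -0.04], "turn": 0, "jaw": 2}, {"offset": [-0.09, 0.4, -0.04], "turn": 0, "jaw": 2}, {"offset": [-0.09, 0.4, -0.04], "turn": 0, "jaw": 2}]'

```text
t: 6.9
tcp_pos: [0.5536, -0.1551, 0.1516]
eef_rot: [-0.475, 0.524, -0.524, 0.475]
contact_force: [0.1, -0.5, -1.8]
finger_gap: 0.0241
```

```bash
python3 -c "
from h import *
st()"
```

```text
t 6.90 u 565.96 v -100.83 z 151.63 F u 0.1 v -0.4 z -1.8 M [-0.06  0.01  0.01] tilt mrad [-0.5  0.1] yaw -5.56 gap 0.0241
```

Call:
arm_command --commands '[{"offset": [0, 0.1, 0.02], "turn": 0, "jaw": 2}, {"offset": [0, 0.2, 0.02], "turn": 0, "jaw": 2}, {"offset": [0, 0.3, 0.02], "turn": 0, "jaw": 2}, {"offset": [0, 0.4, 0.02], "turn": 0, "jaw": 2}]'

```text
t: 7.3
tcp_pos: [0.5539, -0.1551, 0.1479]
eef_rot: [-0.475, 0.524, -0.524, 0.475]
contact_force: [0.4, -0.4, -0.5]
finger_gap: 0.0241
```

```bash
python3 -c "
from h import *
st()"
```

```text
t 7.30 u 566.35 v -100.83 z 147.92 F u 0.4 v -0.4 z -0.5 M [ 0.03 -0.    0.02] tilt mrad [0. 0.] yaw -5.56 gap 0.0241
```

Call:
arm_command --commands '[{"offset": [0, 0.1, 0], "turn": 0, "jaw": 2}, {"offset": [0, 0.2, 0], "turn": 0, "jaw": 2}, {"offset": [0, 0.3, 0], "turn": 0, "jaw": 2}, {"offset": [0, 0.4, 0], "turn": 0, "jaw": 2}, {"offset": [0, 0.5, 0], "turn": 0, "jaw": 2}]'

```text
t: 7.8
tcp_pos: [0.5543, -0.1551, 0.1432]
eef_rot: [0.475, -0.523, 0.524, -0.475]
contact_force: [0.8, -0.5, 4.5]
finger_gap: 0.0243
```

```bash
python3 -c "
from h import *
st()"
```

```text
t 7.80 u 566.66 v -100.80 z 143.25 F u 0.9 v -0.4 z 4.5 M [-0.03 -0.16  0.01] tilt mrad [ 0.7 -0.1] yaw -5.56 gap 0.0243
```

Call:
arm_command --commands '[{"offset": [0, 0.1, 0], "turn": 0, "jaw": 2}, {"offset": [0, 0.2, 0], "turn": 0, "jaw": 2}, {"offset": [0, 0.3, 0], "turn": 0, "jaw": 2}]'

```text
t: 8.1
tcp_pos: [0.5542, -0.1551, 0.1402]
eef_rot: [0.475, -0.523, 0.524, -0.475]
contact_force: [1.8, -0.7, 5.1]
finger_gap: 0.0244
```

```bash
python3 -c "
from h import *
st()"
```

```text
t 8.10 u 566.63 v -100.80 z 140.16 F u 1.9 v -0.5 z 5.1 M [-0.06 -0.43 -0.01] tilt mrad [ 0.7 -0. ] yaw -5.56 gap 0.0244
```

Call:
arm_command --commands '[{"offset": [0, 0.1, 0], "turn": 0, "jaw": 2}, {"offset": [0, 0.2, 0], "turn": 0, "jaw": 2}, {"offset": [0, 0.3, 0], "turn": 0, "jaw": 2}]'

```text
t: 8.4
tcp_pos: [0.5541, -0.1551, 0.1369]
eef_rot: [0.475, -0.524, 0.524, -0.475]
contact_force: [3.2, -0.5, 1.4]
finger_gap: 0.0242
```

```bash
python3 -c "
from h import *
st()"
```

```text
t 8.40 u 566.52 v -100.80 z 136.88 F u 3.3 v -0.1 z 1.4 M [-0.14 -0.96  0.09] tilt mrad [0.4 0.1] yaw -5.56 gap 0.0242
```

Call:
arm_command --commands '[{"offset": [0, 0.2, 0.01], "turn": 0, "jaw": 2}, {"offset": [0, 0.4, 0.01], "turn": 0, "jaw": 2}, {"offset": [0, 0.6, 0.01], "turn": 0, "jaw": 2}, {"offset": [0, 0.8, 0.01], "turn": 0, "jaw": 2}, {"offset": [0, 1.0, 0.01], "turn": 0, "jaw": 2}]'

```text
t: 8.9
tcp_pos: [0.5541, -0.1551, 0.1268]
eef_rot: [0.475, -0.524, 0.524, -0.475]
contact_force: [3.6, -0.3, 2.0]
finger_gap: 0.024
```

```bash
python3 -c "
from h import *
st()"
```

```text
t 8.90 u 566.51 v -100.79 z 126.84 F u 3.6 v 0.1 z 2.0 M [-0.1  -1.12 -0.02] tilt mrad [0.1 0.1] yaw -5.56 gap 0.024
```

Call:
arm_command --commands '[{"offset": [0, 0.2, 0], "turn": 0, "jaw": 2}, {"offset": [0, 0.4, 0], "turn": 0, "jaw": 2}, {"offset": [0, 0.6, 0], "turn": 0, "jaw": 2}, {"offset": [0, 0.8, 0], "turn": 0, "jaw": 2}]'

```text
t: 9.3
tcp_pos: [0.554, -0.1551, 0.1188]
eef_rot: [-0.475, 0.524, -0.524, 0.475]
contact_force: [4.9, 0.4, 1.9]
finger_gap: 0.0244
```

```bash
python3 -c "
from h import *
st()"
```

```text
t 9.30 u 566.43 v -100.82 z 118.83 F u 4.8 v 0.9 z 1.9 M [-0.13 -1.14 -0.06] tilt mrad [-0.  0.] yaw -5.56 gap 0.0244
```

Next, 1 mm steps with checks. The seat plate is expected near 109 mm and the stop near 106.5 mm.

Call:
arm_command --commands '[{"offset": [0, 0.1, 0.01], "turn": 0, "jaw": 2}, {"offset": [0, 0.2, 0.02], "turn": 0, "jaw": 2}, {"offset": [0, 0.3, 0.02], "turn": 0, "jaw": 2}]'

```text
t: 9.6
tcp_pos: [0.5542, -0.1552, 0.116]
eef_rot: [-0.475, 0.524, -0.524, 0.475]
contact_force: [3.8, 0.5, 1.6]
finger_gap: 0.0244
```

```bash
python3 -c "
from h import *
st()"
```

```text
t 9.60 u 566.61 v -100.86 z 115.96 F u 3.7 v 0.8 z 1.6 M [-0.06 -0.97  0.07] tilt mrad [-0.1 -0. ] yaw -5.56 gap 0.0244
```

Call:
arm_command --commands '[{"offset": [0, 0.1, 0], "turn": 0, "jaw": 2}, {"offset": [0, 0.2, 0], "turn": 0, "jaw": 2}, {"offset": [0, 0.3, 0], "turn": 0, "jaw": 2}, {"offset": [0, 0.4, 0], "turn": 0, "jaw": 2}]'

```text
t: 10.0
tcp_pos: [0.5542, -0.1552, 0.1119]
eef_rot: [-0.475, 0.524, -0.524, 0.475]
contact_force: [3.4, -0.2, 2.2]
finger_gap: 0.0243
```

```bash
python3 -c "
from h import *
st()"
```

```text
t 10.00 u 566.60 v -100.84 z 111.91 F u 3.4 v 0.1 z 2.2 M [-0.08 -0.9   0.  ] tilt mrad [-0.1  0. ] yaw -5.56 gap 0.0243
```

Call:
arm_command --commands '[{"offset": [0, 0.1, 0], "turn": 0, "jaw": 2}, {"offset": [0, 0.2, 0], "turn": 0, "jaw": 2}, {"offset": [0, 0.2, 0], "turn": 0, "jaw": 2}]'

```text
t: 10.3
tcp_pos: [0.5542, -0.1552, 0.1098]
eef_rot: [-0.475, 0.524, -0.524, 0.475]
contact_force: [4.2, -0.4, -2.3]
finger_gap: 0.0243
```

```bash
python3 -c "
from h import *
st()"
```

```text
t 10.30 u 566.58 v -100.83 z 109.84 F u 4.2 v 0.0 z -2.3 M [-0.12 -1.11 -0.  ] tilt mrad [-0.2  0.1] yaw -5.56 gap 0.0243
```

Call:
arm_command --commands '[{"offset": [0, 0.05, 0], "turn": 0, "jaw": 2}, {"offset": [0, 0.1, 0], "turn": 0, "jaw": 2}, {"offset": [0, 0.1, 0], "turn": 0, "jaw": 2}]'

```text
t: 10.6
tcp_pos: [0.5542, -0.1551, 0.109]
eef_rot: [-0.475, 0.524, -0.524, 0.475]
contact_force: [4.2, 0.2, 0.2]
finger_gap: 0.0245
```

```bash
python3 -c "
from h import *
st()"
```

```text
t 10.60 u 566.63 v -100.82 z 108.98 F u 4.2 v 0.6 z 0.2 M [-0.06 -0.97  0.03] tilt mrad [-0.  0.] yaw -5.56 gap 0.0245
```

Call:
arm_command --commands '[{"offset": [0, 0.05, 0], "turn": 0, "jaw": 2}, {"offset": [0, 0.1, 0], "turn": 0, "jaw": 2}]'

```text
t: 10.8
tcp_pos: [0.5542, -0.1552, 0.108]
eef_rot: [0.475, -0.524, 0.524, -0.475]
contact_force: [3.1, -0.6, 1.4]
finger_gap: 0.0245
```

```bash
python3 -c "
from h import *
st()"
```

```text
t 10.80 u 566.65 v -100.83 z 108.01 F u 3.1 v -0.3 z 1.4 M [-0.11 -0.74  0.02] tilt mrad [ 0. -0.] yaw -5.56 gap 0.0245
```

Call:
arm_command --commands '[{"offset": [0, 0.03, 0], "turn": 0, "jaw": 2}, {"offset": [0, 0.06, 0], "turn": 0, "jaw": 2}]'

```text
t: 11.0
tcp_pos: [0.5543, -0.1552, 0.1075]
eef_rot: [0.475, -0.524, 0.524, -0.475]
contact_force: [2.5, -1.3, 5.5]
finger_gap: 0.0241
```

```bash
python3 -c "
from h import *
st()"
```

```text
t 11.00 u 566.68 v -100.84 z 107.45 F u 2.6 v -1.0 z 5.5 M [-0.09 -0.7  -0.03] tilt mrad [ 0.1 -0. ] yaw -5.56 gap 0.0241
```

Call:
arm_command --commands '[{"offset": [0, 0.02, 0], "turn": 0, "jaw": 2}, {"offset": [0, 0.03, 0], "turn": 0, "jaw": 2}]'

```text
t: 11.2
tcp_pos: [0.5543, -0.1552, 0.1073]
eef_rot: [0.475, -0.524, 0.524, -0.475]
contact_force: [1.9, -0.0, 7.2]
finger_gap: 0.0243
```

```bash
python3 -c "
from h import *
st()"
```

```text
t 11.20 u 566.72 v -100.85 z 107.30 F u 1.9 v 0.1 z 7.2 M [-0.04 -0.44  0.03] tilt mrad [ 0.2 -0.1] yaw -5.56 gap 0.0243
```

Call:
arm_command --commands '[{"offset": [0, 0, 0], "turn": 0, "jaw": 2}]'

```text
t: 11.3
tcp_pos: [0.5543, -0.1552, 0.1073]
eef_rot: [0.475, -0.524, 0.524, -0.475]
contact_force: [1.9, 0.2, 6.1]
finger_gap: 0.0243
```

```bash
python3 -c "
from h import *
st()"
```

```text
t 11.30 u 566.66 v -100.84 z 107.29 F u 1.9 v 0.4 z 6.1 M [-0.04 -0.51  0.01] tilt mrad [ 0.1 -0.1] yaw -5.56 gap 0.0243
```

Call:
arm_command --commands '[{"offset": [0, 0.02, 0], "turn": 0, "jaw": 2}, {"offset": [0, 0.02, 0], "turn": 0, "jaw": 2}]'

```text
t: 11.5
tcp_pos: [0.5543, -0.1552, 0.1072]
eef_rot: [0.475, -0.524, 0.524, -0.475]
contact_force: [2.4, -0.5, 7.4]
finger_gap: 0.024
```

```bash
python3 -c "
from h import *
st()"
```

```text
t 11.50 u 566.69 v -100.84 z 107.16 F u 2.4 v -0.3 z 7.4 M [-0.02 -0.36  0.  ] tilt mrad [ 0.1 -0.1] yaw -5.56 gap 0.024
```

The stop is felt: Fz stays at about 7 N with hardly any travel, at a height that agrees with the seat depth. I release, rise, shut the fingers and check the top.

Call:
arm_command --commands '[{"offset": [0, 0, 0], "turn": 0, "jaw": 4.5}, {"offset": [0, 0, 0], "turn": 0, "jaw": 4.5}, {"offset": [0, 0, 0], "turn": 0, "jaw": 4.5}, {"offset": [0, 0, 0], "turn": 0, "jaw": 4.5}, {"offset": [0, -2, 0], "turn": 0, "jaw": 4.5}, {"offset": [0, -5, 0], "turn": 0, "jaw": 4.5}, {"offset": [0, -5.5, 0], "turn": 0, "jaw": 0}, {"offset": [0, -5.5, 0], "turn": 0, "jaw": 0}, {"offset": [0, -5.5, 0], "turn": 0, "jaw": 0}, {"offset": [0, -5.5, 0], "turn": 0, "jaw": 0}]'

```text
t: 12.5
tcp_pos: [0.5538, -0.1551, 0.161]
eef_rot: [-0.475, 0.524, -0.523, 0.475]
contact_force: [-0.1, -0.6, -0.3]
finger_gap: 0.0002
```

```bash
python3 - <<'E'
from h import *
st()
for n in("top","wrist"):
    c=grab(n); save(c,n+"4"); P=pts(c); z=P[...,2]
    u=P[...,:2]@ex*1000; v=P[...,:2]@ey*1000
    m=(z>.112)&(z<.15)&(abs(u-567)<14)&(abs(v+101)<14); print(n,"cell top z",np.percentile(z[m],[5,50,95]).round(4) if m.any() else 0,m.sum(), np.percentile(u[m],[2,98]).round(1),np.percentile(v[m],[2,98]).round(1))
    m=(z>.088)&(z<.096)&(abs(u-563)<27)&(abs(v+101)<25); print(" rim",np.median(z[m]))
    m=(z>.105)&(z<.13)&(abs(u-563)<25)&(abs(v+21)<12); print(" knob",np.median(u[m]),np.median(v[m]),np.percentile(z[m],90),m.sum())
a=cv2.imread("pics/top4.png")[245:320,400:520]; cv2.imwrite("pics/mix4.png",np.vstack([cv2.resize(cv2.imread("pics/wrist4.png"),(480,360)),cv2.resize(a,(480,240))[:240]]))
E
```

```text
t 12.50 u 566.17 v -100.82 z 160.97 F u -0.1 v -0.6 z -0.3 M [-0.03 -0.02 -0.  ] tilt mrad [-1.4  0.2] yaw -5.56 gap 0.0002
top cell top z [0.1143 0.1285 0.1312] 251 [554.9 579.8] [-111.5  -88. ]
 rim 0.09186320396843596
 knob 560.757368854044 -19.037120889888396 0.11953962541345707 53
wrist cell top z [0.1157 0.1296 0.1308] 2190 [554.8 579. ] [-109.2  -89.8]
 rim 0.09229766835560191
 knob 560.5870777117916 -22.286615186617926 0.11966077728105982 551
```

View pics/mix4.png

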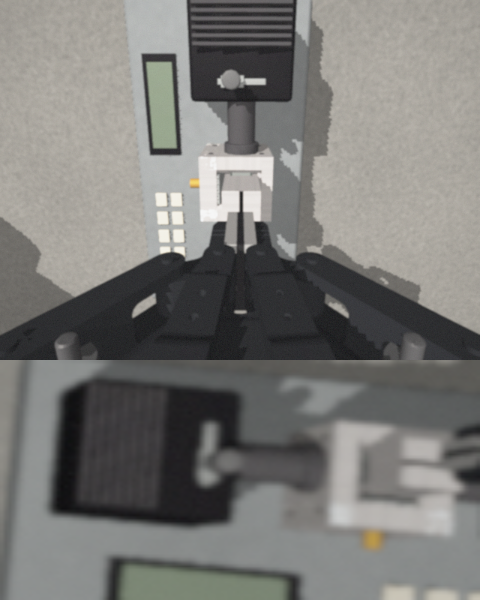

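The cell stands in the well with its line along the light path and its top at z of about 129.6 mm; the knob is at (231,78) in the wrist part. I confirm home by pressing the top gently with the shut fingers.

Call:
arm_command --commands '[{"offset": [0.07, 1, 0.06], "turn": 0, "jaw": 0}, {"offset": [0.07, 2, 0.06], "turn": 0, "jaw": 0}, {"offset": [0.07, 2.7, 0.06], "turn": 0, "jaw": 0}, {"offset": [0.07, 2.7, 0.06], "turn": 0, "jaw": 0}, {"offset": [0.07, 2.7, 0.06], "turn": 0, "jaw": 0}]' --squeeze 20

```text
t: 13.1
tcp_pos: [0.5547, -0.1558, 0.1347]
eef_rot: [-0.475, 0.524, -0.523, 0.475]
contact_force: [-0.5, -0.2, -0.3]
finger_gap: 0.0001
```

```bash
python3 -c "
from h import *
st()"
```

```text
t 13.10 u 567.21 v -101.38 z 134.69 F u -0.4 v -0.2 z -0.3 M [-0.01  0.03 -0.05] tilt mrad [-0.4  0.2] yaw -5.55 gap 0.0001
```

Call:
arm_command --commands '[{"offset": [0, 0.2, 0], "turn": 0, "jaw": 0}, {"offset": [0, 0.3, 0], "turn": 0, "jaw": 0}, {"offset": [0, 0.4, 0], "turn": 0, "jaw": 0}, {"offset": [0, 0.4, 0], "turn": 0, "jaw": 0}]'

```text
t: 13.5
tcp_pos: [0.5548, -0.156, 0.1309]
eef_rot: [0.475, -0.524, 0.524, -0.475]
contact_force: [0.5, -0.4, 0.9]
finger_gap: -0.0001
```

```bash
python3 -c "
from h import *
st()"
```

```text
t 13.50 u 567.25 v -101.58 z 130.90 F u 0.5 v -0.3 z 0.9 M [-0.01 -0.01  0.  ] tilt mrad [ 0. -0.] yaw -5.56 gap -0.0001
```

Call:
arm_command --commands '[{"offset": [0, 0.05, 0], "turn": 0, "jaw": 0}, {"offset": [0, 0.08, 0], "turn": 0, "jaw": 0}, {"offset": [0, 0.08, 0], "turn": 0, "jaw": 0}]'

```text
t: 13.8
tcp_pos: [0.5548, -0.1559, 0.1301]
eef_rot: [0.475, -0.524, 0.524, -0.475]
contact_force: [-0.4, -0.5, -0.6]
finger_gap: -0.0002
```

```bash
python3 -c "
from h import *
st()"
```

```text
t 13.80 u 567.26 v -101.54 z 130.10 F u -0.3 v -0.5 z -0.6 M [ 0.01 -0.01  0.07] tilt mrad [0. 0.] yaw -5.56 gap -0.0002
```

Call:
arm_command --commands '[{"offset": [0, 0.03, 0], "turn": 0, "jaw": 0}, {"offset": [0, 0.06, 0], "turn": 0, "jaw": 0}, {"offset": [0, 0.06, 0], "turn": 0, "jaw": 0}]'

```text
t: 14.1
tcp_pos: [0.5548, -0.1559, 0.1296]
eef_rot: [0.475, -0.524, 0.524, -0.475]
contact_force: [-1.2, -1.5, 2.2]
finger_gap: -0.0001
```

```bash
python3 -c "
from h import *
st()"
```

```text
t 14.10 u 567.28 v -101.53 z 129.60 F u -1.0 v -1.6 z 2.2 M [-0.01  0.1   0.05] tilt mrad [ 0.1 -0.1] yaw -5.56 gap -0.0001
```

Contact is starting at about 129.6 mm.

Call:
arm_command --commands '[{"offset": [0, 0.02, 0], "turn": 0, "jaw": 0}, {"offset": [0, 0.03, 0], "turn": 0, "jaw": 0}, {"offset": [0, 0.03, 0], "turn": 0, "jaw": 0}]'

```text
t: 14.4
tcp_pos: [0.5549, -0.1559, 0.1296]
eef_rot: [0.475, -0.524, 0.524, -0.475]
contact_force: [-1.9, -0.5, 7.5]
finger_gap: -0.0003
```

```bash
python3 -c "
from h import *
st()"
```

```text
t 14.40 u 567.33 v -101.54 z 129.56 F u -1.8 v -0.7 z 7.5 M [ 0.01  0.54 -0.03] tilt mrad [ 0.3 -0.2] yaw -5.56 gap -0.0003
```

Call:
arm_command --commands '[{"offset": [0, 0.01, 0], "turn": 0, "jaw": 0}, {"offset": [0, 0.01, 0], "turn": 0, "jaw": 0}, {"offset": [0, 0.01, 0], "turn": 0, "jaw": 0}]'

```text
t: 14.7
tcp_pos: [0.5549, -0.1559, 0.1295]
eef_rot: [0.475, -0.524, 0.524, -0.475]
contact_force: [-2.9, 1.2, 9.8]
finger_gap: 0.0002
```

```bash
python3 -c "
from h import *
st()"
```

```text
t 14.70 u 567.33 v -101.53 z 129.53 F u -3.0 v 1.0 z 9.8 M [0.08 0.63 0.03] tilt mrad [ 0.3 -0.2] yaw -5.56 gap 0.0002
```

The stop is confirmed: 9.8 N gives no motion (129.53 mm), the same height as the felt end. I rise and go over the knob.

Call:
arm_command --commands '[{"offset": [0, -1, 0], "turn": 0, "jaw": 0}, {"offset": [0, -3.5, 0], "turn": 0, "jaw": 0}, {"offset": [-3, -4, -0.3], "turn": 0, "jaw": 2.6}, {"offset": [-7.95, -4, -0.65], "turn": 0, "jaw": 2.6}, {"offset": [-7.95, -4, -0.65], "turn": 0, "jaw": 2.6}, {"offset": [-7.95, -4, -0.65], "turn": 0, "jaw": 2.6}, {"offset": [-7.95, -4, -0.65], "turn": 0, "jaw": 2.6}, {"offset": [-7.95, -4, -0.65], "turn": 0, "jaw": 2.6}]'

```text
t: 15.5
tcp_pos: [0.556, -0.0773, 0.1691]
eef_rot: [0.475, -0.524, 0.524, -0.475]
contact_force: [0.0, 0.2, -0.3]
finger_gap: 0.0257
```

```bash
python3 - <<'E'
from h import *
st()
c=pickle.load(open("top.pkl","rb")); P=pts(c); z=P[...,2]*1000
u=P[...,:2]@ex*1000; v=P[...,:2]@ey*1000
m=(z<58)&(z>42)&(abs(u-569)<8)&(v<-104)&(v>-112); print("seat plate before",np.median(z[m]),z[m].std(),m.sum())
for n in("top","wrist"):
    c=grab(n); save(c,n+"5"); P=pts(c); z=P[...,2]
    u=P[...,:2]@ex*1000; v=P[...,:2]@ey*1000
    for nm,lo,hi,u0,v0,ru,rv in(("celltop",.122,.137,567,-101,16,16),("knob",.112,.124,565,-22,20,15)):
        m=(z>lo)&(z<hi)&(abs(u-u0)<ru)&(abs(v-v0)<rv)
        if m.any(): print(n,nm,m.sum(),np.percentile(u[m],[2,50,98]).round(1),np.percentile(v[m],[2,50,98]).round(1),np.median(z[m]))
E
```

```text
t 15.50 u 560.82 v -23.19 z 169.09 F u 0.0 v 0.2 z -0.3 M [0.   0.03 0.02] tilt mrad [-0.1 -0.3] yaw -5.65 gap 0.0257
seat plate before 49.738756053739515 1.2027869763445334 39
top knob 43 [555.9 561.2 566.1] [-25.5 -20.1 -15.2] 0.11808728630690053
wrist celltop 1842 [555.  566.7 578.9] [-111.9  -97.8  -89.6] 0.12977257906457973
wrist knob 420 [555.3 560.7 566. ] [-27.  -21.1 -16.6] 0.11854788322128268
```

View pics/wrist5.png

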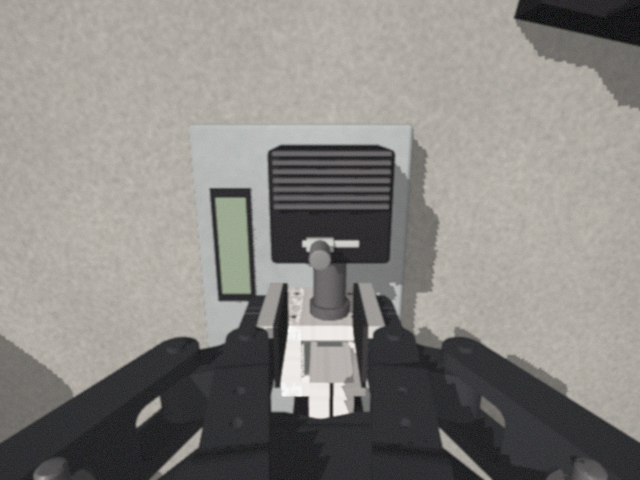

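The wrist view shows the knob at about (318,255), with the slot running right to (358,243), and the cell standing in the well at (330,365). I descend around the knob.

Call:
arm_command --commands '[{"offset": [-0.13, 2.5, 0], "turn": 0, "jaw": 2.6}, {"offset": [-0.13, 4.5, 0], "turn": 0, "jaw": 2.6}, {"offset": [-0.13, 6, 0], "turn": 0, "jaw": 2.6}, {"offset": [-0.13, 6.8, 0], "turn": 0, "jaw": 2.6}, {"offset": [-0.13, 6.8, 0], "turn": 0, "jaw": 2.6}]'

```text
t: 16.1
tcp_pos: [0.5558, -0.075, 0.1004]
eef_rot: [-0.475, 0.524, -0.523, 0.475]
contact_force: [0.5, 0.4, 0.7]
finger_gap: 0.0261
```

```bash
python3 -c "
from h import *
st()"
```

```text
t 16.10 u 560.45 v -20.85 z 100.37 F u 0.5 v 0.4 z 0.7 M [-0.01  0.02 -0.01] tilt mrad [-1.3  0.1] yaw -5.57 gap 0.0261
```

Call:
arm_command --commands '[{"offset": [0, 0, 0.5], "turn": 0, "jaw": 2.6}, {"offset": [0, 0, 0.8], "turn": 0, "jaw": 2.6}, {"offset": [0, 0, 1.1], "turn": 0, "jaw": 2.6}, {"offset": [0, 0, 1.4], "turn": 0, "jaw": 2.6}, {"offset": [0, 0, 1.7], "turn": 0, "jaw": 2.6}]'

```text
t: 16.6
tcp_pos: [0.5734, -0.0766, 0.1014]
eef_rot: [0.475, -0.524, 0.524, -0.475]
contact_force: [-2.8, 0.0, 1.9]
finger_gap: 0.026
```

```bash
python3 -c "
from h import *
st()"
```

```text
t 16.60 u 578.09 v -20.77 z 101.35 F u -2.8 v -0.3 z 1.9 M [0.03 0.52 0.01] tilt mrad [ 0.2 -0.1] yaw -5.56 gap 0.026
```

The drag is about 2.8 N, so the knob is sliding. I continue gently to the stop.

Call:
arm_command --commands '[{"offset": [0, 0, 0.1], "turn": 0, "jaw": 2.6}, {"offset": [0, 0, 0.2], "turn": 0, "jaw": 2.6}, {"offset": [0, 0, 0.3], "turn": 0, "jaw": 2.6}, {"offset": [0, 0, 0.35], "turn": 0, "jaw": 2.6}, {"offset": [0, 0, 0.35], "turn": 0, "jaw": 2.6}]'

```text
t: 17.1
tcp_pos: [0.5766, -0.0768, 0.1011]
eef_rot: [-0.475, 0.524, -0.524, 0.475]
contact_force: [-0.1, -0.0, 2.2]
finger_gap: 0.026
```

```bash
python3 -c "
from h import *
st()"
```

```text
t 17.10 u 581.30 v -20.68 z 101.09 F u -0.1 v -0.0 z 2.2 M [ 0.    0.25 -0.05] tilt mrad [0.  0.1] yaw -5.56 gap 0.026
```

Call:
arm_command --commands '[{"offset": [0, 0, 0.07], "turn": 0, "jaw": 2.6}, {"offset": [0, 0, 0.14], "turn": 0, "jaw": 2.6}, {"offset": [0, 0, 0.14], "turn": 0, "jaw": 2.6}]'

```text
t: 17.4
tcp_pos: [0.5775, -0.077, 0.1011]
eef_rot: [-0.475, 0.524, -0.523, 0.475]
contact_force: [-5.2, 0.8, 3.3]
finger_gap: 0.0258
```

```bash
python3 -c "
from h import *
st()"
```

```text
t 17.40 u 582.25 v -20.74 z 101.05 F u -5.2 v 0.3 z 3.3 M [ 0.11  1.16 -0.01] tilt mrad [-1.  -0.1] yaw -5.56 gap 0.0258
```

Call:
arm_command --commands '[{"offset": [0, 0, 0.06], "turn": 0, "jaw": 2.6}, {"offset": [0, 0, 0.1], "turn": 0, "jaw": 2.6}, {"offset": [0, 0, 0.1], "turn": 0, "jaw": 2.6}]'

```text
t: 17.7
tcp_pos: [0.5777, -0.077, 0.101]
eef_rot: [-0.476, 0.524, -0.523, 0.474]
contact_force: [-10.8, 1.0, 8.3]
finger_gap: 0.0259
```

```bash
python3 -c "
from h import *
st()"
```

```text
t 17.70 u 582.46 v -20.72 z 100.95 F u -10.8 v -0.0 z 8.3 M [ 0.25  2.35 -0.04] tilt mrad [-2.6 -0.4] yaw -5.55 gap 0.0259
```

The stop is reached: 10.8 N with almost no travel. I back off so the knob is free, rise and check.

Call:
arm_command --commands '[{"offset": [0, 0, -0.5], "turn": 0, "jaw": 2.6}, {"offset": [0, 0, -0.8], "turn": 0, "jaw": 2.6}, {"offset": [0, 0, -0.8], "turn": 0, "jaw": 2.6}, {"offset": [0, -2, -0.8], "turn": 0, "jaw": 2.6}, {"offset": [0, -5, -0.8], "turn": 0, "jaw": 2.6}, {"offset": [0, -9, -0.8], "turn": 0, "jaw": 2.6}, {"offset": [0, -12, -0.8], "turn": 0, "jaw": 2.6}, {"offset": [-2, -12, -0.8], "turn": 0, "jaw": 2.6}, {"offset": [-2, -12, -0.8], "turn": 0, "jaw": 2.6}, {"offset": [-2, -12, -0.8], "turn": 0, "jaw": 2.6}]'

```text
t: 18.7
tcp_pos: [0.5729, -0.0563, 0.221]
eef_rot: [0.475, -0.523, 0.524, -0.475]
contact_force: [-0.0, -0.2, -0.2]
finger_gap: 0.0259
```

```bash
python3 - <<'E'
from h import *
st()
for n in("top","wrist"):
    c=grab(n); save(c,n+"6"); P=pts(c); z=P[...,2]
    u=P[...,:2]@ex*1000; v=P[...,:2]@ey*1000
    for nm,lo,hi,u0,v0,ru,rv in(("celltop",.122,.137,567,-101,16,16),("knob",.112,.124,570,-22,20,15)):
        m=(z>lo)&(z<hi)&(abs(u-u0)<ru)&(abs(v-v0)<rv)
        if m.any(): print(n,nm,m.sum(),np.percentile(u[m],[2,50,98]).round(1),np.percentile(v[m],[2,50,98]).round(1),np.median(z[m]))
E
```

```text
t 18.70 u 575.70 v -0.63 z 221.03 F u 0.0 v -0.2 z -0.2 M [0.04 0.02 0.01] tilt mrad [ 0.1 -0.1] yaw -5.52 gap 0.0259
top celltop 143 [555.  561.9 573.7] [-113.9 -104.2  -89.5] 0.12894194802905298
top knob 35 [569.9 574.3 579.7] [-23.  -18.5 -15.4] 0.11819516273028496
wrist celltop 1297 [555.1 567.1 579. ] [-114.9 -100.   -89.6] 0.12980983677292457
wrist knob 267 [570.  575.5 580.3] [-27.  -21.1 -16.4] 0.11864970061682518
```

View pics/wrist6.png

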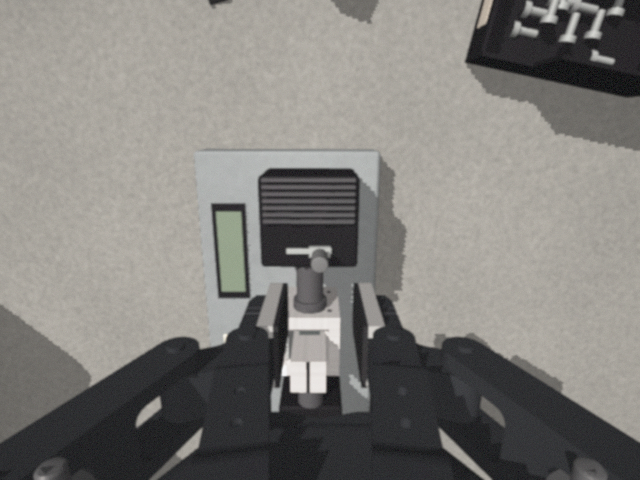

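The knob is now at the right end of the slot (319,258), and the cell stands with its line along the light path at (309,375). The arm is clear, so I hand in.

```bash
python3 -c "
from h import *
print(manip.close_job())"
```

```text
the job is handed in; nothing more can be done
None
```

The windowed reference cell is in the photometer's well with its windows along the light path, and the shutter is open at its stop. I handed the job in at about 19 s with the gripper clear of everything.

- **Cell:** I gripped it by its solid x faces, turned it to the light path and lowered it in small steps until I felt the stop.
    - **Press check:** I released it and pressed on its top with shut fingers. At 9.8 N it did not move (top at z = 129.5 mm).
    - **Highest force on the cell:** 11.5 N, once, while the fingers closed on it on the mat. Forces were only read at the end of each call.
- **Seat depth:** The camera depth suggests the seat plate moved down about 2.2 mm, against 2.5 mm nominal. That is within the camera's error but does not prove it is fully down. The press check is the stronger evidence, though friction can hold the cell at up to about 8 N.
- **Shutter:** Only after the cell was home, I pushed the knob about 14.6 mm towards +x to its stop. The stop held at about 11 N with almost no travel. I then backed off, and the last pictures show the knob at the open end of its slot.
- **Other things:** I never went near the bottle, bin or screwdriver. I opened the fingers only part way near the blank cell. I took no separate measurement of the bystanders at the end.

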